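# Uncap a seized refrigerant cylinder of unknown thread hand

### The job

Customs needs to sample the gas cylinder held in the bench clamp, but nobody knows whether its knurled brass outlet cap has a right-hand or a left-hand thread: feel gently which way it gives, without wrenching the brass valve round in the cylinder, and unscrew the cap along its thread. Lift it off without letting it fall and finish still holding it in the gripper, steady and upright (open rim down), well clear above the bare outlet by at least 5 cm. Leave the other cylinder in the cardboard tray, its cap and everything else on the desk as they are.

Things in the scene. Friction and masses are not known exactly. Their poses are not given: they have to be found in the camera images.
- cylinder_a: the target: grey steel gas cylinder, 86 mm in diameter, upright and immovable in the bench clamp. Origin: centre of its foot (8 mm above the desk, on the clamp's base plate), z up. Its domed shoulder ends in a 34 mm boss, top 178 mm above the origin; from there a brass valve rises: a hexagon 24 mm across flats from 180 to 192 mm, then the 19 mm outlet stem up to 233 mm.
- cylinder_a_outlet (a point): centre of the top face of the clamped cylinder's outlet stem (241 mm above the desk), hidden by the seated cap. Coarse two-start thread, right-handed (loosens counter-clockwise seen from above) or left-handed (clockwise): the cap rises 3 mm per rad and is free after about 2.0 rad; from 2.05 to 2.5 rad it lifts straight off. Turned the tightening way it stiffens from 0.15 rad and jams by 0.35 rad.
- cap_a: the cap to take off: round knurled brass screw cap, 36 mm in diameter, 30 mm tall, about 110 g, on the clamped cylinder. Origin: centre of its open lower rim (207 mm above the cylinder's foot when seated, so its top is then 245 mm above the desk); z points up along its axis. Its loosening direction differs from start to start. Turning it that way needs under 0.2 N m.
- cap_a_mid (a point): point on the axis of cap_a, 17 mm above its rim: a good height for the middle of the grasp. For 29 mm below the rim the valve is narrower than the cap. Let go halfway along its thread, the cap stays where it is.
- valve_1 (a joint): turn of one of the two identical-looking brass valves in its cylinder (rad, counter-clockwise from above positive, 0 at the start). It may be on either cylinder. A valve holds until about 1.2 N m, then turns; it must not turn by more than 0.1 rad. A grip of 40 N or less on the cap slips before that.
- valve_2 (a joint): the same for the other valve.
- clamp: bench cylinder clamp, fixed: base plate 170 x 150 x 8 mm, back plate 143 mm tall at its +x side, 22 mm steel band round the cylinder at 100 mm height. Origin on the desk on the cylinder's axis. All of it stays lower than the cylinder's shoulder.
- cylinder_b: the second cylinder, same make and size, standing fixed in the open cardboard tray (150 x 150 x 55 mm); leave it alone. Origin: centre of its foot.
- cap_b: the cap of the second cylinder, same as cap_a; leave it alone. Origin: centre of its lower rim.
- detector: grey hand-held gas detector lying on the desk near the clamp, 60 x 150 x 34 mm with a 50 mm probe; bystander. Origin: centre of its underside.
- pack_1: cigarette pack lying flat beyond the clamp, 88 x 55 x 23 mm; bystander. Origin: centre of its underside.
- pack_2: cigarette pack lying flat beyond the tray, 88 x 55 x 23 mm; bystander.
- driver: screwdriver lying near the tray; bystander.
- tape: upright-axis cardboard roll of sealing tape, 90 mm in diameter, 48 mm tall, in the middle of the desk; bystander.
- carton: long cigarette carton, 285 x 88 x 48 mm, lying at the left of the desk; bystander.
Things that resemble listed ones, but are neither listed nor needed, are in the scene too. Leave any blue or pink look-alike of the cap_a alone.

How it is judged:
On the way:
1. the cap is turned at least 0.8 rad along its thread while still on the outlet (angle between the x axis of cap_a and the x axis of cylinder_a, either way round above 0.8 rad and z of cap_a in the frame of cylinder_a below 0.217 m and horizontal distance between cap_a and cylinder_a below 0.004 m), for 0.1 s.
At the end, for the whole second after the job is handed in: The cap is in the gripper's grip, upright within 20 degrees, at rest, its rim at least 50 mm above the top of the outlet stem, carried by nothing else (z of cap_a in the frame of cylinder_a_outlet above 0.05 m and angle between cap_a's own z axis and vertical below 0.35 rad and contact force between cap_a and the fingers above 1 N and contact force between cap_a and cylinder_a below 0.1 N and linear speed of cap_a below 0.03 m/s); the arm keeps its last pose, push and grip.
It fails at once if a valve was wrenched round in its cylinder by more than 0.1 rad (value of joint any of valve_1, valve_2 above 0.1 rad or value of joint any of valve_1, valve_2 below -0.1 rad).
It fails at once if the cap fell (z of cap_a in the frame of cylinder_a below 0.19 m).
It fails at once if the other cylinder's cap was disturbed (moved over 5 mm) (distance of cap_b from where it was at the start of the episode above 0.005 m).
It fails at once if something else on the desk was moved by over 20 mm (distance of any of detector, pack_1, pack_2, driver, tape, carton from where it was at the start of the episode above 0.02 m).
It also fails if it takes over 58 s, if anything falls off the work surface, if the arm or the gripper's body presses on something with over 40 N, if the wrist force passes 120 N, or if a joint passes its speed limit or range.

### The arm

A 6-joint arm with a two-finger parallel gripper is mounted at the origin on the work surface. World frame = base frame: x ahead of the robot, y to its left, z up, the work surface at z = 0. Lengths are in m, angles in rad, forces in N, time in s.
With the tool pointing down it reaches from about 0.325 to 0.775 m from the base axis. Payload 5.5 kg.
Tool frame: the origin (TCP) lies between the finger pads; the fingertips stand 8 mm ahead of it and the grasp point (between the pads) lies 11 mm behind it (tcp_to_tips is the distance from the TCP to the fingertips, in m); z points along the fingers, y is the direction in which the jaws open and shut (so a half turn about z gives the same grasp; the last joint's range is limited). The gripper opens to 88 mm and grips with 3 to 60 N. Pads are 20 mm wide; open, the fingers measure 115 mm over their backs; the gripper's body (75 mm by 178 mm) begins 61 mm behind the grasp point.
Start: joints at [1.09, 0.091, 1.231, -0, 1.82, -0.057], TCP at [0.247, 0.547, 0.231] pointing down, gripper open.
Joint ranges: [-2.87, 2.87], [-0.86, 2.18], [0.17, 2.46], [-1.51, 4.65], [0.06, 2.69], [-2.65, 2.65]. Speed limits (rad/s): [2.57, 2.57, 3.01, 3.14, 3.14, 3.14].

### API

Orientations are given as a unit quaternion [w, x, y, z].
In Python, from bench import * gives the robot as it stands. Calls block until the motion is done:
- move_to(position, orientation): joint-space move of the TCP to a pose.
- move_l(position, speed=0.15, orientation=None): straight line of the TCP; orientation=None keeps the orientation; speed is the mean speed in m/s.
- movej(angles): joint-space move.
- gripper_open() and close(): open the fingers fully, or close them until they stop; the grip force is fixed at half the most.
- hold(seconds).
- inverse_kinematics(position, orientation): joint angles nearest the present ones, or None.
- state(): the state.
- get_image(name): name is "side" or "top"; returns a dict with "frame" (420x560x3 uint8, blue, green, red), "depth" (420x560 float32, m along the optical axis (not along the pixel's ray), 0 where there is no reading), "camera_matrix" (3x3 intrinsics, pixels), "k1" (the pictures are not rectified: a ray, as slopes to the right and down, at radius r is drawn at 1 + k1 r^2 times it, then the intrinsics apply), "view" (4x4, takes a point from world to camera coordinates). Camera axes: x right, y up, looking along -z (the intrinsics and any distortion apply to the point x, -y, -z); pixel columns grow to the right and rows downward; lengths in m; the calibration is good to about 2 mm. A picture is of the moment at which its call begins.
A pose or a line that the arm cannot do raises IKError and nothing moves.
- job_done(): hands the job in, once; it reports no verdict.
The state is a dict: "time": time; "joint_pos": joint angles; "dq": joint speeds; "joint_torque": joint torques, N m; "ee_pos": TCP position; "ee_rot": TCP orientation; "ft_force": force on the tool from outside, world axes, zero at the start; "moment": the same for the moment, N m; "finger_gap": finger opening in m.
Only numpy, scipy, OpenCV 4.12 (cv2) and the standard library are available. Lean on these libraries where they do the work, as an engineer would, in place of code of your own. Each camera call takes 0.05 s, during which the arm holds its last target.

## Working session

There is one attempt and no reset: what is moved stays moved. The work goes in short steps, each a Python script; the robot and the scene stay as the last script left them, time stands still between calls to the robot, and variables do not carry over. Pictures are saved under pics/ and viewed, and the job is handed in when it is done.

```bash
mkdir -p pics; ls; python3 - <<'E'
from bench import *
import cv2,pickle
for n in("side","top"):
    d=get_image(n); cv2.imwrite(f"pics/{n}0.png",d["frame"]); pickle.dump(d,open(f"{n}0.pkl","wb")); print(n,d["camera_matrix"],d["k1"],d["view"])
s=state(); print(s)
E
```

```text
pics
side [[515.63441808   0.         283.26957351]
 [  0.         515.63441808 217.57311435]
 [  0.           0.           1.        ]] -0.16320028651704246 [[ 0.93317089 -0.35912431  0.01489343 -0.46596704]
 [ 0.2325647   0.63486632  0.73678926 -0.3119203 ]
 [-0.27405427 -0.6840866   0.67595841 -1.18394233]
 [ 0.          0.          0.          1.        ]]
top [[423.48928103   0.         275.39900072]
 [  0.         423.48928103 209.87846473]
 [  0.           0.           1.        ]] -0.11192801560944014 [[ 0.02477573 -0.99954971  0.01692759  0.10277022]
 [ 0.98543237  0.02726868  0.16786737 -0.55279165]
 [-0.16825338  0.01252196  0.98566424 -1.11836488]
 [ 0.          0.          0.          1.        ]]
{'time': 0.1, 'joint_pos': array([ 1.09028466e+00,  9.17927647e-02,  1.23175565e+00,  1.09918339e-05,
        1.81976847e+00, -5.66982289e-02]), 'dq': array([-1.86125755e-04, -1.34244382e-03, -6.45071500e-04,  1.06585739e-03,
       -1.93316653e-03,  5.86323427e-05]), 'joint_torque': array([ 2.55756117e-03, -4.47851872e+01, -4.07570958e+01,  7.00124307e-02,
        2.83640792e-02, -1.12603891e-04]), 'ee_pos': array([0.24663032, 0.54670523, 0.22961996]), 'ee_rot': array([-2.33930044e-04,  2.10322953e-01,  9.77631583e-01, -8.29786115e-04]), 'ft_force': array([ 0.1986916 , -0.39040797, -0.2673943 ]), 'moment': array([ 0.0217999 , -0.00310345,  0.03945065]), 'finger_gap': 0.08748582106087589}
```

View pics/side0.png

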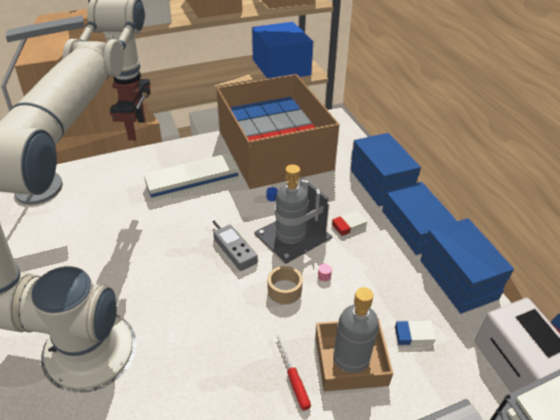

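View pics/top0.png

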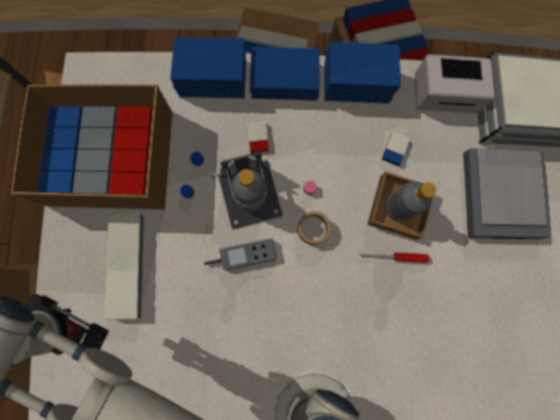

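The clamped cylinder, with the black base plate, has its brass cap at top (246,177) and side (292,172). The second cylinder, in the tray, is at top (427,190) and side (363,300). The blue look-alikes are at top (197,158) and (187,191), and the pink one is at (310,187). The target is the cap on the clamp. I'll confirm it in crops and measure it.

```bash
cat > h.py <<'E'
import numpy as np, cv2, pickle
def load(n): return pickle.load(open(n,"rb"))
def px2w(d,u,v,depth=None,z=None):
    K=d["camera_matrix"]; xd=(u-K[0,2])/K[0,0]; yd=(v-K[1,2])/K[1,1]
    p=cv2.undistortPoints(np.array([[[u,v]]],float),K,np.array([d["k1"],0,0,0.]))[0,0]
    V=d["view"]; R=V[:3,:3];t=V[:3,3]; r=np.array([p[0],-p[1],-1.]); c=-R.T@t; w=R.T@r
    if z is not None: return c+w*(z-c[2])/w[2]
    return c+w*depth
def w2px(d,P):
    V=d["view"]; q=V[:3,:3]@np.asarray(P)+V[:3,3]
    return cv2.projectPoints(np.array([[q[0],-q[1],-q[2]]]),np.zeros(3),np.zeros(3),d["camera_matrix"],np.array([d["k1"],0,0,0.]))[0].ravel()
E
python3 - <<'E'
from h import *
t=load("top0.pkl"); s=load("side0.pkl")
a=cv2.resize(t["frame"][140:230,200:300],None,fx=4,fy=4,interpolation=cv2.INTER_CUBIC)
b=cv2.resize(s["frame"][150:240,242:342],None,fx=4,fy=4,interpolation=cv2.INTER_CUBIC)
cv2.imwrite("pics/crop0.png",np.hstack([a,b]))
# cap-top points from depth: world z within 0.235..0.255
from scipy import stats
for d,n,(u0,v0) in((t,"top",(246,177)),(s,"side",(292,172))):
    P=[]
    for v in range(v0-20,v0+20):
        for u in range(u0-20,u0+20):
            z=d["depth"][v,u]
            if z>0: P.append(np.r_[px2w(d,u,v,z),u,v])
    P=np.array(P); m=(P[:,2]>0.236)&(P[:,2]<.26); Q=P[m]
    print(n,len(Q),Q.mean(0),Q.min(0),Q.max(0)); 
    (c,r)=cv2.minEnclosingCircle(Q[:,:2].astype(np.float32)); print(c,r)
E
```

```text
top 202 [5.92142811e-01 1.89091330e-01 2.45347800e-01 2.46118812e+02
 1.76410891e+02] [5.74667424e-01 1.71133261e-01 2.36555080e-01 2.38000000e+02
 1.69000000e+02] [6.10748003e-01 2.08340056e-01 2.50574421e-01 2.54000000e+02
 1.84000000e+02]
(0.5932391285896301, 0.18912281095981598) 0.01934218406677246
side 130 [5.91227724e-01 1.83620145e-01 2.43347539e-01 2.92500000e+02
 1.69746154e+02] [5.74671784e-01 1.67962537e-01 2.36459465e-01 2.86000000e+02
 1.65000000e+02] [6.10762702e-01 2.04985785e-01 2.48601900e-01 2.99000000e+02
 1.75000000e+02]
(0.5923894047737122, 0.18638847768306732) 0.018983008340001106
```

View pics/crop0.png

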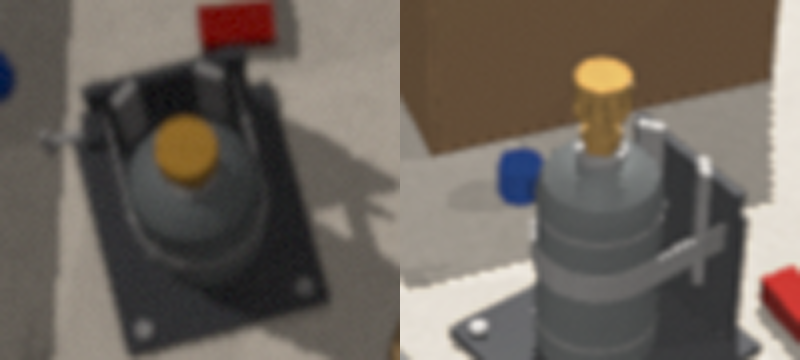

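Crops confirm it: the brass cap sits on the cylinder in the black clamp and band. The measured centre is about (0.5925, 0.188). The top is at z≈0.245 and the radius about 18–19 mm, both matching the given sizes. Next I'll pick a yaw with joint 6 near 0 and hover.

```bash
cat >> h.py <<'E'
def quat(yaw): # tool down, y axis (jaws) at angle ; R=Rz(yaw)*Rx(pi)
    return np.array([0,np.cos(yaw/2),np.sin(yaw/2),0.])
def lstate(s,msg=""):
    j=s["joint_pos"]
    print(msg,"t%.2f"%s["time"],"p",s["ee_pos"].round(4),"j6 %.3f"%j[5],"tau6 %.3f"%s["joint_torque"][5],"F",s["ft_force"].round(2),"M",s["moment"].round(3),"gap %.4f"%s["finger_gap"],flush=True)
E
python3 - <<'E'
from bench import *; from h import *
C=[.5925,.188]
for y in np.arange(-3,3.1,.5):
    q=inverse_kinematics([*C,.221],quat(y)); print(y,None if q is None else q.round(3))
E
```

```text
-3.0 [ 0.253  0.148  1.186 -0.     1.807 -1.46 ]
-2.5 [ 0.253  0.148  1.186 -0.     1.807 -1.96 ]
-2.0 [ 0.253  0.148  1.186 -0.     1.807 -2.46 ]
-1.5 None
-1.0 None
-0.5 [ 0.253  0.148  1.186 -0.     1.807  2.323]
0.0 [ 0.253  0.148  1.186 -0.     1.807  1.823]
0.5 [ 0.253  0.148  1.186 -0.     1.807  1.323]
1.0 [ 0.253  0.148  1.186 -0.     1.807  0.823]
1.5 [ 0.253  0.148  1.186 -0.     1.807  0.323]
2.0 [ 0.253  0.148  1.186 -0.     1.807 -0.177]
2.5 [ 0.253  0.148  1.186 -0.     1.807 -0.677]
3.0 [ 0.253  0.148  1.186 -0.     1.807 -1.177]
```

```bash
python3 - <<'E'
from bench import *; from h import *
p=state()["ee_pos"]
move_l([p[0],p[1],.34],speed=.2)
C=[.5925,.188]
move_to([*C,.32],quat(1.82)); lstate(state(),"hover")
for n in("side","top"):
    d=get_image(n); pickle.dump(d,open(f"{n}1.pkl","wb")); f=d["frame"]
    u,v=w2px(d,[*C,.26]).astype(int); c=f[max(v-70,0):v+70,max(u-95,0):u+95]
    cv2.imwrite(f"pics/{n}1.png",cv2.resize(c,None,fx=4,fy=4,interpolation=cv2.INTER_CUBIC))
E
```

```text
hover t2.61 p [0.5921 0.1891 0.3201] j6 0.003 tau6 0.001 F [-0.71 -0.47  0.08] M [-0.028  0.021  0.018] gap 0.0877
```

View pics/side1.png

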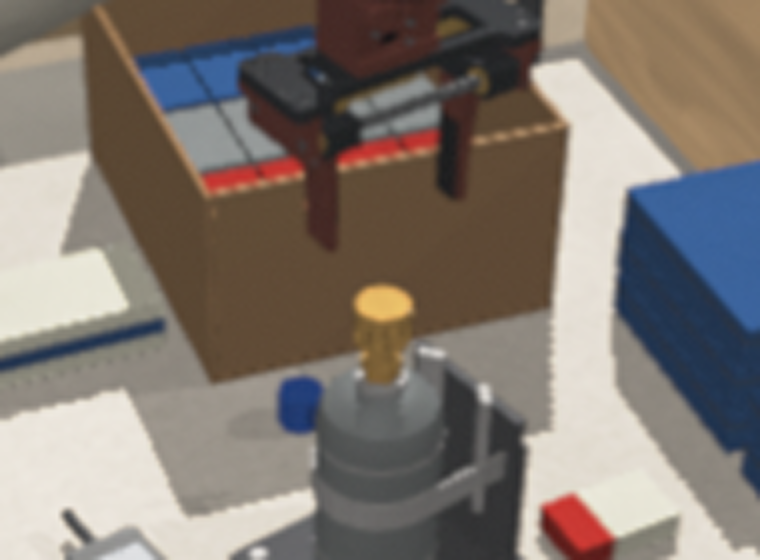

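The side view shows the open jaws straddling the cap (380,305 in the crop), hovering above it. I'll descend and grip.

```bash
python3 - <<'E'
from bench import *; from h import *
C=[.5925,.188]
move_l([*C,.222],speed=.08); lstate(state(),"down")
close(); lstate(state(),"closed")
hold(.3); lstate(state(),"settled")
for n in("side","top"):
    d=get_image(n); f=d["frame"]
    u,v=w2px(d,[*C,.24]).astype(int); c=f[max(v-70,0):v+70,max(u-95,0):u+95]
    cv2.imwrite(f"pics/{n}2.png",cv2.resize(c,None,fx=4,fy=4,interpolation=cv2.INTER_CUBIC))
E
```

```text
down t4.08 p [0.5927 0.188  0.2228] j6 0.003 tau6 -0.000 F [-0.64 -0.24  0.21] M [-0.022  0.09   0.003] gap 0.0877
closed t4.93 p [0.5925 0.188  0.222 ] j6 0.003 tau6 0.004 F [ 0.16  0.24 -0.54] M [-0.082 -0.007  0.002] gap 0.0358
settled t5.23 p [0.5925 0.188  0.222 ] j6 0.003 tau6 0.003 F [ 0.36 -0.77  0.73] M [ 0.019 -0.004 -0.028] gap 0.0358
```

View pics/side2.png

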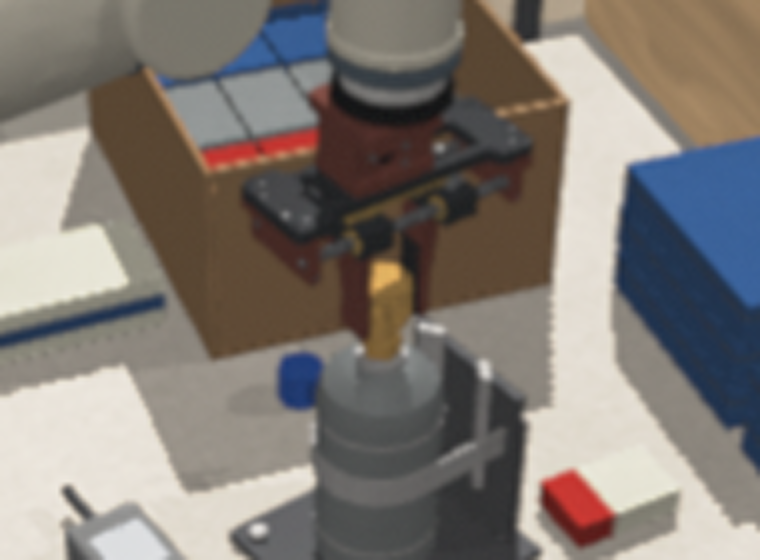

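The grip is centred, with gap 35.8 mm and near-zero lateral force. The picture shows the cap between the fingers at (388,305). Now I'll feel gently both ways in small steps.

```bash
cat >> h.py <<'E'
def avg(n=5):
    from bench import state,hold
    A=[]
    for _ in range(n):
        hold(.03); s=state(); A.append(np.r_[s["ft_force"],s["moment"],s["joint_torque"][5],s["joint_pos"][5]])
    return np.mean(A,0)
E
python3 - <<'E'
from bench import *; from h import *
C=[.5925,.188,.222]
print("0",avg().round(3))
for d in(.06,.12,.18,.22,.12,0,-.06,-.12,-.18,-.22):
    q=inverse_kinematics(C,quat(1.82+d)); movej(q); a=avg(); print(d,a.round(3),"%.2f"%state()["time"],flush=True)
    if abs(a[6])>.6: print("stop"); break
E
```

```text
0 [ 0.224  0.264 -0.518 -0.077  0.007  0.001  0.003  0.003]
0.06 [-0.216  0.299  0.18  -0.038  0.021  0.007 -0.022 -0.055] 5.92
0.12 [ 0.595  0.59  -0.605  0.011 -0.103  0.021 -0.014 -0.115] 6.33
0.18 [ 1.57   0.891 -0.959  0.118 -0.312 -0.171 -0.159 -0.175] 6.75
0.22 [ 3.522  1.06  -1.734  0.137 -0.637 -0.278 -0.282 -0.215] 7.17
0.12 [ 2.877  0.978 -1.347  0.16  -0.471 -0.016  0.027 -0.119] 7.58
0 [ 0.68  -0.411 -0.86  -0.008 -0.12  -0.01   0.034 -0.   ] 8.00
-0.06 [-0.529 -0.122 -0.557 -0.066  0.06   0.005  0.013  0.061] 8.42
-0.12 [ 0.417  0.12  -0.567 -0.075  0.087  0.035  0.017  0.122] 8.83
-0.18 [-0.153  0.    -0.786 -0.055  0.03   0.002  0.017  0.182] 9.25
-0.22 [-0.208  0.1   -1.269 -0.07   0.059 -0.007  0.01   0.222] 9.67
```

Counter-clockwise stiffens beyond 0.15 rad, reaching −0.28 N m at 0.22. Clockwise stays free at about 0.02 N m past 0.2 rad. So the thread is left-handed and I unscrew clockwise, rising 3 mm/rad.

```bash
python3 - <<'E'
from bench import *; from h import *
for d in np.arange(.4,2.21,.2):
    q=inverse_kinematics([.5925,.188,.222+.003*d],quat(1.82-d)); movej(q); a=avg(3); print(d.round(2),a.round(3),"%.2f"%state()["time"],flush=True)
    if abs(a[6])>.5 or np.abs(a[:3]).max()>15: print("stop"); break
for n in("side","top"):
    d=get_image(n); f=d["frame"]
    u,v=w2px(d,[.5925,.188,.24]).astype(int); c=f[max(v-70,0):v+70,max(u-95,0):u+95]
    cv2.imwrite(f"pics/{n}3.png",cv2.resize(c,None,fx=4,fy=4,interpolation=cv2.INTER_CUBIC))
E
```

```text
0.4 [-0.061  0.557 -0.591 -0.024  0.122 -0.009  0.073  0.399] 10.06
0.6 [-2.756  0.84  -1.717  0.014  0.696 -0.     0.061  0.598] 10.47
0.8 [-5.482  1.55  -1.381  0.091  1.067  0.023  0.066  0.8  ] 10.88
1.0 [-6.732  1.324 -1.922  0.197  1.292  0.021  0.073  1.   ] 11.28
1.2 [-8.069  2.139 -2.381  0.334  1.489  0.016  0.08   1.2  ] 11.69
1.4 [-8.886  3.654 -2.859  0.522  1.641  0.031  0.082  1.4  ] 12.10
1.6 [-9.895  4.832 -2.804  0.806  1.746  0.05   0.089  1.6  ] 12.51
1.8 [-9.445  5.815 -2.734  0.977  1.781  0.014  0.092  1.8  ] 12.92
2.0 [-9.315  6.787 -2.624  1.233  1.78   0.064  0.099  2.   ] 13.32
2.2 [-8.784  8.521 -2.989  1.505  1.715  0.05   0.102  2.2  ] 13.73
```

View pics/side3.png

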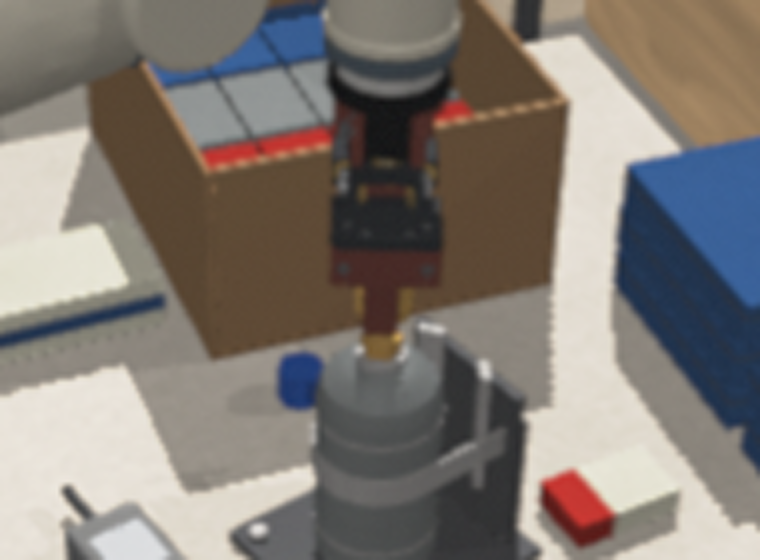

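Turned 2.2 rad at low torque (≤0.1 N m). A sideways load of about 12 N has built up because my centre was slightly off. I'll relieve it, then lift in small steps while watching the force.

```bash
python3 - <<'E'
from bench import *; from h import *
Q=quat(1.82-2.2)
p=np.array([.5925,.188,.222+.0066])
for i in range(5):
    F=avg(3); print(i,p.round(4),F.round(2),flush=True)
    if np.hypot(F[0],F[1])<3: break
    p[:2]+=np.clip(F[:2]*1e-4,-1e-3,1e-3); movej(inverse_kinematics(p,Q))
for z in(.0005,.001,.002,.003):
    q=p+[0,0,z]; movej(inverse_kinematics(q,Q)); F=avg(3); print("lift",z,F.round(2),"%.2f"%state()["time"],flush=True)
    if F[2]<-12: print("stop"); break
E
```

```text
0 [0.5925 0.188  0.2286] [-9.14  8.7  -3.55  1.49  1.72  0.03  0.06  2.2 ]
1 [0.5916 0.1889 0.2286] [-5.69  5.96 -4.27  1.1   1.18  0.05  0.04  2.2 ]
2 [0.591  0.1895 0.2286] [-4.05  5.09 -3.91  0.84  0.85  0.03  0.03  2.2 ]
3 [0.5906 0.19   0.2286] [-3.1   4.67 -4.57  0.83  0.65  0.    0.01  2.21]
4 [0.5903 0.1904 0.2286] [-2.45  4.38 -4.78  0.81  0.57  0.   -0.01  2.21]
lift 0.0005 [-2.07  4.15 -3.51  0.75  0.49  0.04  0.01  2.21] 15.93
lift 0.001 [-1.86  4.   -4.25  0.75  0.51 -0.01  0.01  2.21] 16.28
lift 0.002 [-1.79  4.78 -3.94  0.8   0.5   0.01  0.01  2.21] 16.63
lift 0.003 [-1.79  4.51 -3.5   0.79  0.52  0.02  0.01  2.21] 16.98
```

```bash
python3 - <<'E'
from bench import *; from h import *
p=np.array(state()["ee_pos"]); print(p)
for z in(.235,.242,.25,.262):
    move_l([.5903,.1904,z],speed=.03); F=avg(3); print(z,F.round(2),"%.2f"%state()["time"],flush=True)
    if F[2]<-12: print("stop"); break
for n in("side","top"):
    d=get_image(n); f=d["frame"]
    u,v=w2px(d,[.5925,.188,.26]).astype(int); c=f[max(v-70,0):v+70,max(u-95,0):u+95]
    cv2.imwrite(f"pics/{n}4.png",cv2.resize(c,None,fx=4,fy=4,interpolation=cv2.INTER_CUBIC))
E
```

```text
[0.59006253 0.19090455 0.23171236]
0.235 [ 0.05  0.71 -0.69  0.31  0.12  0.03  0.01  2.21] 17.35
0.242 [ 0.39  0.31 -0.64  0.16 -0.   -0.01 -0.    2.21] 17.83
0.25 [ 0.09 -0.21 -1.57  0.04  0.19 -0.02  0.    2.21] 18.35
0.262 [-0.18 -0.08 -1.12  0.03  0.14 -0.02  0.    2.21] 19.00
```

View pics/side4.png

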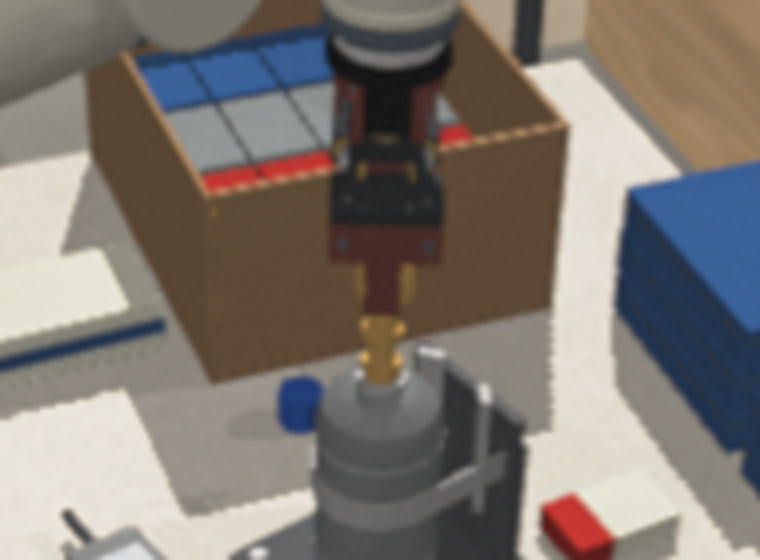

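The cap (385,280) rises with the fingers and the bare outlet stem shows at (383,345). The force is just the cap's weight, about 1.1 N. I'll raise it well clear and check.

```bash
python3 - <<'E'
from bench import *; from h import *
move_l([.5903,.1904,.335],speed=.05); hold(1); lstate(state(),"up"); print(avg().round(2))
d=get_image("side"); f=d["frame"]
for P in([.5903,.1904,.328],[.5903,.1904,.241]): print(P,w2px(d,P))
u,v=w2px(d,[.5925,.188,.29]).astype(int); u0=u-95;v0=v-70; print("crop origin",u0,v0)
cv2.imwrite("pics/side5.png",cv2.resize(f[v0:v+70,u0:u+95],None,fx=4,fy=4,interpolation=cv2.INTER_CUBIC))
d=get_image("top"); cv2.imwrite("pics/top5.png",d["frame"])
E
```

```text
up t21.71 p [0.5903 0.1904 0.335 ] j6 2.208 tau6 0.000 F [-0.35  0.41 -0.77] M [0.012 0.138 0.006] gap 0.0360
[-0.05  0.15 -1.14  0.01  0.14 -0.    0.    2.21]
[0.5903, 0.1904, 0.328] [292.03118761 140.60905247]
[0.5903, 0.1904, 0.241] [291.14936897 169.02677107]
crop origin 197 83
```

View pics/side5.png

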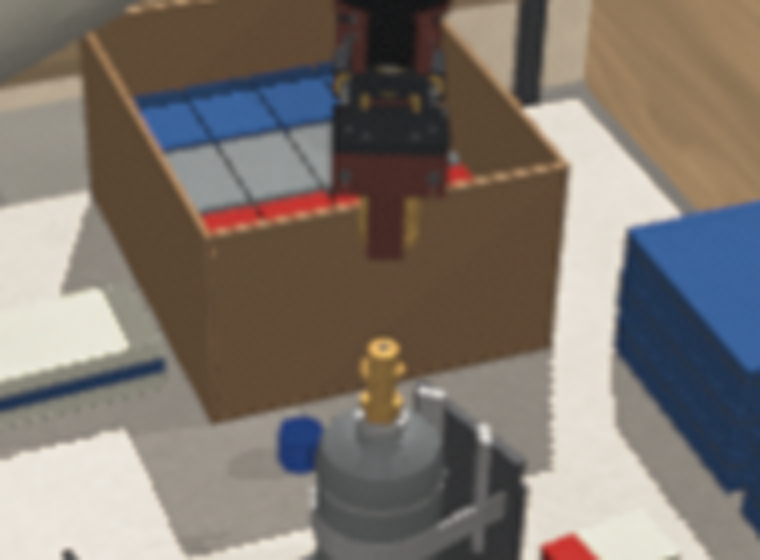

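View pics/top5.png

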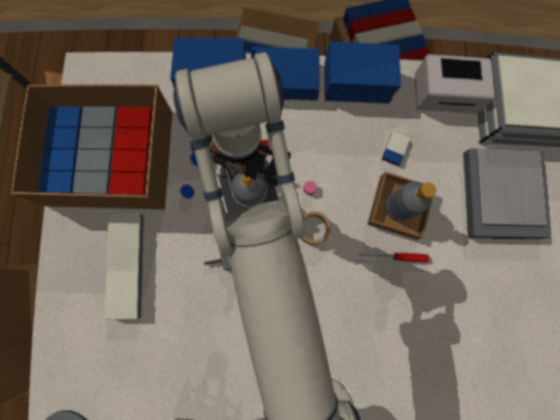

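The side view shows the cap upright between the fingers (gold edges at (362,222) and (411,222)), well above the bare stem top at (384,347). The top view shows the bystanders it can see where they were, including the other cylinder's cap at (427,190); pack_1 and most of the detector are hidden by the arm. I'm handing the job in.

```bash
python3 - <<'E'
from bench import *; from h import *
job_done(); lstate(state())
E
```

```text
the job is handed in; nothing more can be done
the job is handed in; nothing more can be done
```

The cap is off and still in the gripper, upright and steady. By the arm's height, its rim is about 87 mm above the bare outlet. I handed the job in at about 22 s; no verdict was reported.

- **Thread direction:** Gripping at about 30 N, I felt both ways. Counter-clockwise stiffened past 0.15 rad, reaching about 0.28 N m at 0.22 rad, while clockwise stayed free. The thread is therefore left-handed.
- **Unscrewing:** I turned the cap 2.2 rad clockwise, rising 3 mm per rad, at about 0.1 N m or less. That is far below the 1.2 N m that would turn the valve. A sideways load of about 12 N built up because my centre was 2–3 mm off, so I eased it to about 5 N before lifting.
- **Final checks:** The finger gap is 36.0 mm and the force on the tool is about 1.1 N, which matches the cap's weight. The side picture shows the bare stem below the held cap.
- **Rest of the desk:** The second cylinder, its cap and the other visible items look untouched. The last top view had pack_1 and most of the detector hidden under the arm, so I could not recheck those two there. I never measured the valve angles directly.

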